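# Stopper the storage jar and snap its bail shut

### The job

Close up the white storage jar: set the cork-and-wood stopper upright into the jar's neck, lowering it gently until its flange is fully home on the rim, not dropping it in. Then swing the wire bail over the stopper and press its red pad down until the catch holds it shut. Leave the other things on the worktop where they stand, and let go of everything.

Things in the scene. Friction and masses are not known exactly. Their poses are not given: they have to be found in the camera images.
- stopper: Loose tapered stopper, 74 mm across, 73 mm tall, standing upright on its plug. Origin: centre of the plug's underside; z up its axis. Cork plug 0 to 36 mm (radius 24.5 at the foot, 31 at the top), wooden flange 36 to 44 mm (radius 37), thin stem, round wooden knob 48 to 73 mm (radius 17), gripped from above. About 0.12 kg.
- jar: White stoneware jar with blue band, 98 mm across, rim 95 mm above the worktop, fixed to it. Origin: centre of its underside; z up; +x points to the bail's hinge, -x to the catch. Conical bore: radius 33 mm at the rim, 26.5 mm 35 mm below; 2 mm clearance round the home stopper, whose origin is then 59 mm above the jar's.
- jar_mouth (a point): Centre of the jar's rim, on its axis, 95 mm above the worktop.
- bail (a joint): Bail angle, rad: 0 shut, growing as it opens up and back over the hinge, to 2.2. Stays where left (friction 0.09 N m). Two wire arms 58 mm apart pass either side of the knob, just above the home flange. At about 0.12 rad its front bar meets a sprung catch; about 10 N down on the red pad snaps it under the catch, which holds it at 0 to 0.02.
- bail_hinge (a point): Midpoint of the bail's hinge, on the jar 50 mm from its axis toward the jar's +x, 84 mm above the worktop; the hinge runs along the jar's y.
- bail_pad (a point): Point to push, on the outer face of the bail's red pad (66 mm along the hinge direction, 36 long, 5 thick). Shut, it lies 106 mm from the hinge toward the jar's -x and 33 mm above the hinge; the pad reaches 13 mm beyond it and 23 mm back. Its z points out of that face: up when shut, backward (jar's +x) when the bail stands open.
- honey_jar: Bystander: honey jar with red lid, 62 mm across, 86 mm tall. Origin: centre of its underside.
- tuna_tin: Bystander: food tin, 86 mm across, 40 mm tall. Origin: centre of its underside.
- salt_shaker: Bystander: salt shaker with grey top, 44 mm across, 90 mm tall. Origin: centre of its underside.
- spice_jar_1: Bystander: spice jar with red lid, 45 mm across, 106 mm tall. Origin: centre of its underside.
- egg_timer: Bystander: red and white egg timer, 64 mm across, 62 mm tall. Origin: centre of its underside.

How it is judged:
On the way, in this order (a step that is already met when the one before it is completed fails the run):
1. the stopper sits upright and fully home in the neck, the bail still open (horizontal distance between stopper and jar_mouth below 0.005 m and z of stopper in the frame of jar below 0.062 m and angle between stopper's own z axis and vertical below 0.07 rad and value of joint bail above 0.5 rad), for 0.2 s.
2. the bail is pressed down past its catch (value of joint bail below 0.035 rad), for 0.2 s.
At the end, for the whole second after the job is handed in: The stopper rests upright (within 0.07 rad) in the neck, within 5 mm of its axis, flange within 3 mm of the rim; the bail is held shut by the catch (joint below 0.035 rad); the stopper is at rest (horizontal distance between stopper and jar_mouth below 0.005 m and z of stopper in the frame of jar below 0.062 m and angle between stopper's own z axis and vertical below 0.07 rad and linear speed of stopper below 0.02 m/s and value of joint bail below 0.035 rad); the robot touches nothing.
It fails at once if the stopper is dropped into the neck (faster than 0.35 m/s in the last 20 mm) (horizontal distance between stopper and jar_mouth below 0.03 m and z of stopper in the frame of jar below 0.079 m and linear speed of stopper above 0.35 m/s).
It fails at once if another thing on the worktop is moved by more than 30 mm (distance of any of honey_jar, tuna_tin, salt_shaker, spice_jar_1, egg_timer from where it was at the start of the episode above 0.03 m).
It also fails if it takes over 59 s, if anything falls off the work surface, if the arm or the gripper's body presses on something with over 40 N, if the wrist force passes 120 N, or if a joint passes its speed limit or range.

### The arm

A 6-joint arm with a two-finger parallel gripper is mounted at the origin on a cart in front of the work surface, level with it; the furniture and walls round the work are solid. World frame = base frame: x ahead of the robot, y to its left, z up, the work surface at z = 0. Lengths are in m, angles in rad, forces in N, time in s.
With the tool pointing down it reaches from about 0.425 to 1.125 m from the base axis. Payload 14.9 kg.
Tool frame: the origin (TCP) lies at the very end of the fingers, on their centre line; the grasp point (between the pads) lies 19 mm behind it; z points along the fingers, y is the line along which they close (so a half turn about z gives the same grasp; the last joint's range is limited). The gripper opens to 91 mm and grips with 3 to 60 N. Pads are 32 mm wide; open, the fingers measure 118 mm over their backs; the gripper's body (76 mm by 178 mm) begins 60 mm behind the grasp point.
Start: joints at [1.224, 0.379, 1.734, -0, 1.028, -0.033], TCP at [0.216, 0.666, 0.214] pointing down, gripper open.
Joint ranges: [-2.77, 2.77], [-0.74, 2.19], [0, 2.66], [-1.06, 4.2], [0.31, 2.87], [-3.08, 3.08]. Speed limits (rad/s): [1.89, 1.89, 2.39, 3.14, 3.14, 3.14].

### API

Orientations are given as a rotation vector (axis times angle).
In Python, from cell import manip gives the robot as it stands. The module is installed in compiled form; this text tells all that it offers.
- The arm moves only by the tool move_arm, never from a script. Its arguments are lists of equal length, an entry for each row: "twist": the turn, a rotation vector about the tool's x, y, z in rad, a list of three; "linear": the shift along the tool's x, y, z in cm, a list of three; "claw": the finger opening in cm, from 0 to 9.12. A call has 1 to 12 rows; each row shifts and turns the commanded pose from where the row before left it, along the tool's axes as they then stand; what a row does not reach is not made up. A row lasts 1/8 s, in which the tool goes at most 62.5 mm and 10.7 degrees, less where a joint would pass 70% of its speed; a pose out of reach is approached as far as the arm can. A call is refused whole if a number of a shift passes 6.25 or a number of a turn 0.188, either way. A call with a gripper value outside its range is refused whole. The fingers move at their own pace and stop on an object; the grip force is fixed at half the most. Time passes only in rows, so rows that do not move let the fingers close. It gives the time, the measured TCP pose, the force, the opening and the grip force at its end, in the units of the state.
- manip.get_state(): the state, without advancing time (a new reading comes with each control period).
- manip.snapshot(name): name is "side" or "top" or "wrist"; returns a dict with "pixels" (400x640x3 uint8, red, green, blue), "K" (3x3 intrinsics, pixels), "R" (3x3) and "t" (3): a world point X has camera coordinates R X + t. Camera axes: x right, y down, z forward; pixel columns grow to the right and rows downward; lengths in m; the calibration is good to about 2 mm. A picture is of the moment at which its call begins. There is no depth.
- manip.finish_job(): hands the job in; it is judged then, once.
The state is a dict: "time_s": time; "joints": joint angles; "qd": joint speeds; "joint_torque": joint torques, N m; "tool_pos": TCP position; "eef_rot": TCP orientation; "force": force on the tool from outside, world axes, zero at the start; "ft_torque": the same for the moment, N m; "gripper_width": finger opening in m; "finger_force": force on a finger pad.
Only numpy, scipy, OpenCV 4.12 (cv2) and the standard library are available. Lean on these libraries where they do the work, as an engineer would, in place of code of your own. Each camera call takes 0.05 s, during which the arm holds its last target. There are 200 camera calls.

## Working session

There is one attempt and no reset: what is moved stays moved. The work goes in short steps, Python scripts to look and compute and a tool call to move; the robot and the scene stay as the last step left them, time stands still between calls to the robot, and variables do not carry over. Pictures are saved under pics/ and viewed, at most 10 in all, crops included, and the job is handed in when it is done.

Besides the shell and the picture viewer there is one more tool, called as name(argument=value, ...) on one line, values as JSON. move_arm: Moves the arm, as the interface text tells. Its arguments: {"type":"object","properties":{"twist":{"type":"array"},"linear":{"type":"array"},"claw":{"type":"array"}},"required":["twist","linear","claw"]}

```bash
mkdir -p pics; python3 - <<'E'
from cell import manip
import cv2,numpy as np
for n in ["top","side"]:
    s=manip.snapshot(n); cv2.imwrite(f"pics/{n}0.png",s["pixels"][:,:,::-1]); np.savez(f"{n}0.npz",**s)
    print(n,s["K"].round(1).tolist(),(-s["R"].T@s["t"]).round(3),s["R"].round(3).tolist())
s=manip.get_state();print(s)
E
```

```text
top [[374.6, 0.0, 313.5], [0.0, 374.6, 195.4], [0.0, 0.0, 1.0]] [ 0.394 -0.059  1.36 ] [[-0.008, -1.0, 0.009], [-0.992, 0.007, -0.127], [0.126, -0.01, -0.992]]
side [[415.4, 0.0, 323.6], [0.0, 415.4, 192.7], [0.0, 0.0, 1.0]] [ 0.453 -1.098  0.749] [[0.998, -0.07, 0.001], [-0.036, -0.519, -0.854], [0.06, 0.852, -0.52]]
{'time_s': 0.1, 'joints': array([ 1.22367394e+00,  3.79352558e-01,  1.73472521e+00,  2.19926959e-06,
        1.02851394e+00, -3.32700569e-02]), 'qd': array([-1.03361211e-04, -1.28771996e-03,  3.89564638e-05, -8.63927181e-04,
       -3.81753538e-04,  8.15717296e-04]), 'joint_torque': array([ 2.89424934e-03, -7.65034890e+01, -4.35298777e+01,  6.52996916e-02,
        3.98291310e-02, -4.42117289e-05]), 'tool_pos': array([0.21596945, 0.66547055, 0.21335494]), 'eef_rot': array([-4.90949052e-01, -3.10280079e+00,  1.54036291e-03]), 'force': array([-0.43009102, -0.68337375, -0.01610016]), 'ft_torque': array([-0.04445187, -0.01800187,  0.02779586]), 'finger_force': 0.0, 'gripper_width': 0.09151456700461222}
```

View pics/top0.png

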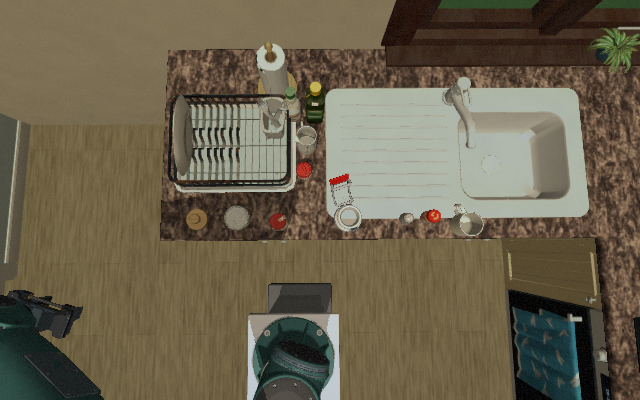

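View pics/side0.png

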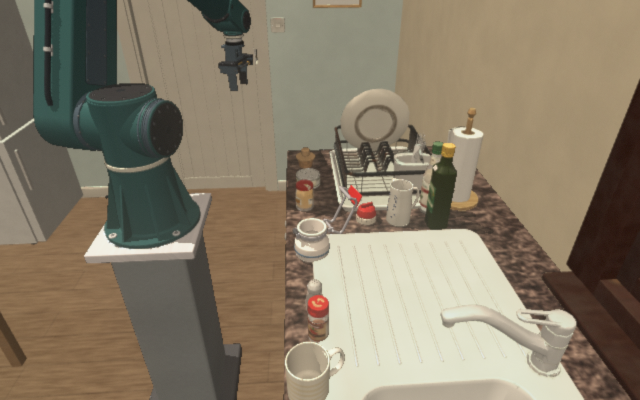

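The top view shows the stopper at about (196,219), the jar at (348,217) and the open bail with its red pad at (341,180). The side view shows the stopper at (305,155), the jar at (312,240) and the pad at (354,194). I'll enlarge these.

```bash
python3 - <<'E'
import cv2,numpy as np
t=cv2.imread("pics/top0.png");s=cv2.imread("pics/side0.png")
f=lambda im,x,y,w,h:cv2.resize(im[y:y+h,x:x+w],(400,300),interpolation=cv2.INTER_CUBIC)
a=f(t,176,204,40,30);b=f(t,308,168,80,60);c=f(s,286,140,40,30);d=f(s,280,175,120,90)
cv2.imwrite("pics/crop0.png",np.vstack([np.hstack([a,b]),np.hstack([c,d])]))
E
```

```text
(no output)
```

View pics/crop0.png

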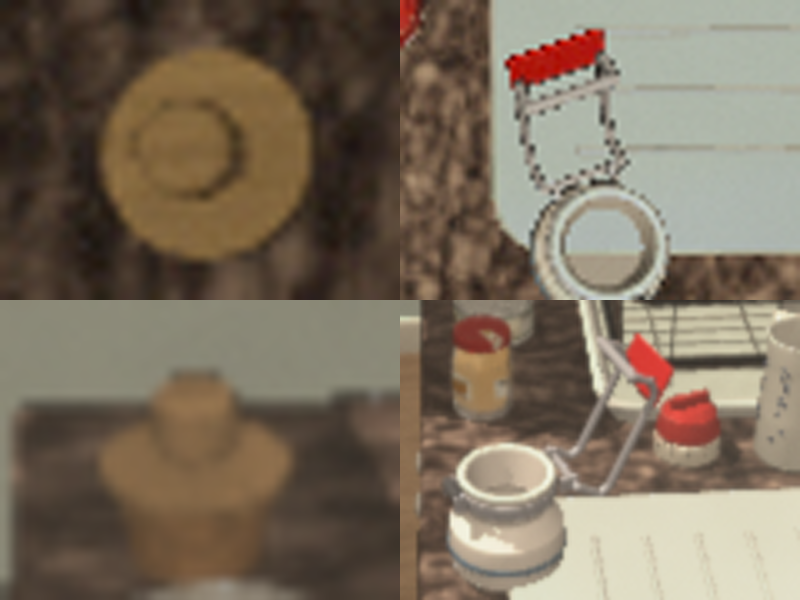

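```bash
cat > h.py <<'E'
import numpy as np,cv2
def ray(s,u,v):
    d=s["R"].T@np.linalg.inv(s["K"])@np.array([u,v,1.]);return -s["R"].T@s["t"],d
def plane(s,u,v,z):
    c,d=ray(s,u,v);return c+d*(z-c[2])/d[2]
def tri(a,b):
    (c1,d1),(c2,d2)=a,b
    k=np.linalg.lstsq(np.c_[d1,-d2],c2-c1,rcond=None)[0]
    p,q=c1+d1*k[0],c2+d2*k[1];return (p+q)/2,np.linalg.norm(p-q)
def proj(s,X):
    c=s["R"]@X+s["t"];p=s["K"]@c;return p[:2]/p[2]
def red(s,x0,y0,x1,y1):
    p=s["pixels"].astype(int);m=(p[...,0]>120)&(p[...,1]<70)&(p[...,2]<70)
    k=np.zeros_like(m);k[y0:y1,x0:x1]=m[y0:y1,x0:x1];return k.astype(np.uint8)
E
python3 - <<'E'
from h import *
t=dict(np.load("top0.npz"));s=dict(np.load("side0.npz"))
hsv=cv2.cvtColor(t["pixels"][204:234,176:216],cv2.COLOR_RGB2HSV)
m=((hsv[...,1]>100)&(hsv[...,2]>95)).astype(np.uint8)
m=cv2.morphologyEx(m,cv2.MORPH_OPEN,np.ones((3,3)))
c=max(cv2.findContours(m,0,1)[0],key=cv2.contourArea)
(x,y),r=cv2.minEnclosingCircle(c);M=cv2.moments(c);print("flange",x+176,y+204,r,M['m10']/M['m00']+176,M['m01']/M['m00']+204)
print(plane(t,x+176,y+204,.044),"knob",plane(t,194.2,218.6,.073))
print("stopper side knob top",plane(s,286+19.3,140+7.7,.073),"flange",plane(s,286+19.3,140+16.2,.044))
# jar rim
for S,u,v in((t,349,216.3),(s,311.3,226.8)): print("rim",plane(S,u,v,.095))
# pad
mt=red(t,325,170,355,192);ms=red(s,340,180,365,210)
for m in(mt,ms):
    c=max(cv2.findContours(m,0,1)[0],key=cv2.contourArea); M=cv2.moments(m,True)
    print(M['m00'],M['m10']/M['m00'],M['m01']/M['m00'],cv2.approxPolyDP(cv2.convexHull(c),1.3,True)[:,0].tolist())
g=lambda m:(lambda M:(M['m10']/M['m00'],M['m01']/M['m00']))(cv2.moments(m,True))
print(tri(ray(t,*g(mt)),ray(s,*g(ms))))
E
```

```text
flange 196.2758617401123 219.17241382598877 10.68697452545166 196.16403785488959 218.8769716088328
[0.48074518 0.33907814 0.044     ] knob [0.48084722 0.33745605 0.073     ]
stopper side knob top [0.48491927 0.34158791 0.073     ] flange [0.48381969 0.3276216  0.044     ]
rim [ 0.48317186 -0.19122414  0.095     ]
rim [ 0.4838606  -0.19952168  0.095     ]
111.0 338.990990990991 179.12612612612614 [[348, 174], [346, 180], [330, 184], [329, 180]]
99.0 355.19191919191917 195.3939393939394 [[358, 201], [349, 193], [351, 187], [360, 194]]
(array([ 0.60245335, -0.15449808,  0.160109  ]), np.float64(0.005463481197341453))
```

The crops show the flange circle at about (196.3,219) in the top view, the jar rim at about (349,216.5) and the pad leaning back at about 118° open. The jar is near (0.483,-0.193), yawed about 17°, and the stopper is near (0.481,0.339). I'll move above the stopper and turn the fingers to the jar's y direction.

move_arm(twist=[[0,0,-0.153],[0,0,-0.153],[0,0,-0.153],[0,0,-0.153],[0,0,0],[0,0,0],[0,0,0],[0,0,0],[0,0,0],[0,0,0],[0,0,0],[0,0,0]], linear=[[0,0,0],[0,0,0],[0,0,0],[0,0,0],[-2,-4.9,0],[-2,-4.9,0],[-2,-4.9,0],[-2,-4.9,0],[-2,-4.9,0],[-2,-4.9,0],[-2,-4.9,0],[-2,-4.9,0]], claw=[9,9,9,9,9,9,9,9,9,9,9,9])

```text
time_s: 1.6
tool_pos: [0.485, 0.3366, 0.2138]
eef_rot: [0.467, -3.107, 0.0]
force: [0.4, 0.9, 0.4]
gripper_width: 0.09
finger_force: 0.0
```

```bash
python3 - <<'E'
from cell import manip
from h import *
s=manip.snapshot("wrist");np.savez("w1.npz",**s);cv2.imwrite("pics/w1.png",s["pixels"][:,:,::-1])
st=manip.get_state();print(st["tool_pos"],st["eef_rot"],st["joints"].round(2),st["time_s"])
print(s["K"].tolist(),(-s["R"].T@s["t"]).round(4),s["R"].round(3).tolist(),proj(s,np.array([.481,.339,.073])))
E
```

```text
[0.48778735 0.33317234 0.21385161] [-4.64582339e-01  3.10651560e+00 -1.74806536e-03] [ 0.56  0.21  1.96 -0.    0.97 -1.31] 1.65
[[339.02840204570145, 0.0, 317.15832985127764], [0.0, 339.02840204570145, 198.0747307645971], [0.0, 0.0, 1.0]] [0.4139 0.3137 0.3846] [[-0.294, 0.956, 0.001], [0.922, 0.283, 0.265], [0.253, 0.078, -0.964]] [321.71853999 183.72714258]
```

View pics/w1.png

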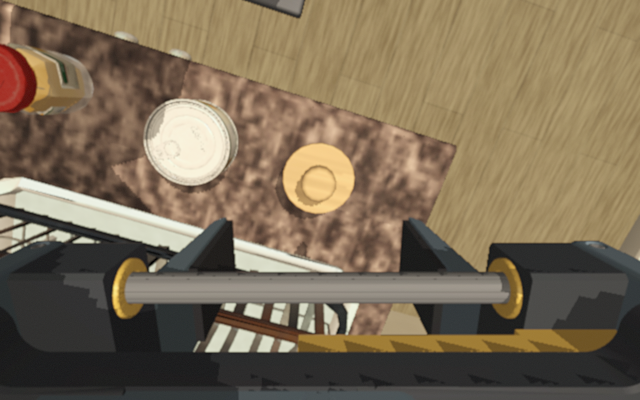

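The wrist view shows the stopper's flange centred at about (319,179), its knob at (320,181), and the tin at (190,141), clear of the finger line.

```bash
cat >> h.py <<'E'
def circ(s,cx,cy,h,smin=80,vmin=130):
    p=s["pixels"][cy-h:cy+h,cx-h:cx+h];q=cv2.cvtColor(p,cv2.COLOR_RGB2HSV)
    m=((q[...,1]>smin)&(q[...,2]>vmin)).astype(np.uint8);m=cv2.morphologyEx(m,cv2.MORPH_OPEN,np.ones((5,5)))
    c=max(cv2.findContours(m,0,1)[0],key=cv2.contourArea);e=cv2.fitEllipse(cv2.convexHull(c))
    return e[0][0]+cx-h,e[0][1]+cy-h,e[1]
E
python3 - <<'E'
from h import *
s=dict(np.load("w1.npz"))
u,v,a=circ(s,319,179,48);print(u,v,a,plane(s,u,v,.044),plane(s,320,181,.073))
from cell import manip
st=manip.get_state();print(st["tool_pos"],st["qd"].round(3))
E
```

```text
334.9238967895508 181.78656768798828 (103.70915222167969, 108.6617660522461) [0.48130428 0.35372892 0.044     ] [0.4789648  0.33667471 0.073     ]
[0.48778735 0.33317234 0.21385161] [ 0.08  -0.001  0.003  0.007 -0.002  0.125]
```

```bash
python3 - <<'E'
from h import *
s=dict(np.load("w1.npz"))
print(s["pixels"][165,310],s["pixels"][130,310],s["pixels"][200,335])
for sm,vm in((90,170),(100,180),(80,190)):
    u,v,a=circ(s,319,179,48,sm,vm);print(u,v,a,plane(s,u,v,.044))
E
```

```text
[241 200 134] [176 144 117] [244 204 137]
318.51108169555664 177.91832733154297 (71.46277618408203, 71.80642700195312) [0.48238068 0.33639967 0.044     ]
318.35078048706055 177.82867050170898 (70.66622924804688, 71.54427337646484) [0.48233931 0.33621497 0.044     ]
318.3391799926758 177.9151382446289 (70.35922241210938, 71.13462829589844) [0.48242922 0.33623024 0.044     ]
```

move_arm(twist=[[0,0,0],[0,0,0]], linear=[[0,0,4],[0,0,4]], claw=[9,9])

```text
time_s: 1.9
tool_pos: [0.4845, 0.3378, 0.1332]
eef_rot: [-0.465, 3.106, 0.001]
force: [0.8, -0.1, -0.4]
gripper_width: 0.0899
finger_force: 0.0
```

move_arm(twist=[[0,0,0],[0,0,0]], linear=[[0,0,0],[0,0,0]], claw=[9,9])

```text
time_s: 2.15
tool_pos: [0.4847, 0.3386, 0.1352]
eef_rot: [-0.467, 3.106, 0.001]
force: [0.1, -0.1, 0.4]
gripper_width: 0.09
finger_force: 0.0
```

```bash
cat >> h.py <<'E'
from scipy.spatial.transform import Rotation as Ro
def delta(st,X):
    R=Ro.from_rotvec(st["eef_rot"]).as_matrix();return (100*R.T@(np.array(X)-st["tool_pos"])).round(2)
def yaw(st): # world yaw of tool y, and tilt of tool z
    R=Ro.from_rotvec(st["eef_rot"]).as_matrix();return np.degrees(np.arctan2(-R[0,1],R[1,1])).round(2),R[:,2].round(4)
E
python3 - <<'E'
from h import *
from cell import manip
st=manip.get_state();print(st["tool_pos"],yaw(st),delta(st,[.482,.3365,.05]))
E
```

```text
[0.48467859 0.33857304 0.13515829] (np.float64(17.09), array([ 7.e-04,  5.e-04, -1.e+00])) [ 0.32 -0.12  8.52]
```

move_arm(twist=[[0,0,0],[0,0,0],[0,0,0],[0,0,0],[0,0,0],[0,0,0],[0,0,0],[0,0,0],[0,0,0],[0,0,0]], linear=[[0.3,-0.1,0],[0,0,3],[0,0,3],[0,0,1.4],[0,0,1],[0,0,0],[0,0,0],[0,0,0],[0,0,0],[0,0,0]], claw=[9,9,9,9,9,9,3,3,3,3])

```text
time_s: 3.4
tool_pos: [0.4817, 0.3363, 0.0501]
eef_rot: [-0.467, 3.107, 0.0]
force: [-0.9, 0.2, -0.2]
gripper_width: 0.0527
finger_force: 0.0
```

move_arm(twist=[[0,0,0],[0,0,0],[0,0,0],[0,0,0]], linear=[[0,0,0],[0,0,0],[0,0,0],[0,0,0]], claw=[3,3,3,3])

```text
time_s: 3.9
tool_pos: [0.4816, 0.3363, 0.0499]
eef_rot: [-0.467, 3.107, -0.0]
force: [0.2, 0.3, 0.5]
gripper_width: 0.0326
finger_force: 30.0
```

Gripped (30 N). I'll lift and carry toward the jar, stopping short for a wrist look.

move_arm(twist=[[0,0,0],[0,0,0],[0,0,0],[0,0,0],[0,0,0],[0,0,0],[0,0,0],[0,0,0],[0,0,0],[0,0,0],[0,0,0],[0,0,0]], linear=[[0,0,-1],[0,0,-4],[0,0,-5],[0,0,-5],[1.4,-4.6,0],[1.4,-4.6,0],[1.4,-4.6,0],[1.4,-4.6,0],[1.4,-4.6,0],[1.4,-4.6,0],[1.4,-4.6,0],[1.4,-4.6,0]], claw=[3,3,3,3,3,3,3,3,3,3,3,3])

```text
time_s: 5.4
tool_pos: [0.4825, -0.0499, 0.2007]
eef_rot: [-0.467, 3.106, -0.0]
force: [1.5, 0.6, -1.1]
gripper_width: 0.0324
finger_force: 30.0
```

move_arm(twist=[[0,0,0],[0,0,0],[0,0,0]], linear=[[0,0,0],[0,0,0],[0,0,0]], claw=[3,3,3])

```text
time_s: 5.78
tool_pos: [0.4827, -0.0475, 0.2001]
eef_rot: [-0.468, 3.106, 0.0]
force: [0.4, -0.0, -1.5]
gripper_width: 0.0327
finger_force: 30.0
```

```bash
python3 - <<'E'
from cell import manip
from h import *
s=manip.snapshot("wrist");np.savez("w2.npz",**s);cv2.imwrite("pics/w2.png",s["pixels"][:,:,::-1])
st=manip.get_state();print(st["tool_pos"],yaw(st),st["gripper_width"])
print(proj(s,np.array([.483,-.193,.095])),proj(s,st["tool_pos"]+[0,0,-.006]))
E
```

```text
[ 0.48267185 -0.04744246  0.20001643] (np.float64(17.17), array([-0.,  0., -1.])) 0.03256751768599749
[146.2394184  146.02529781] [318.83206289 242.9253838 ]
```

View pics/w2.png

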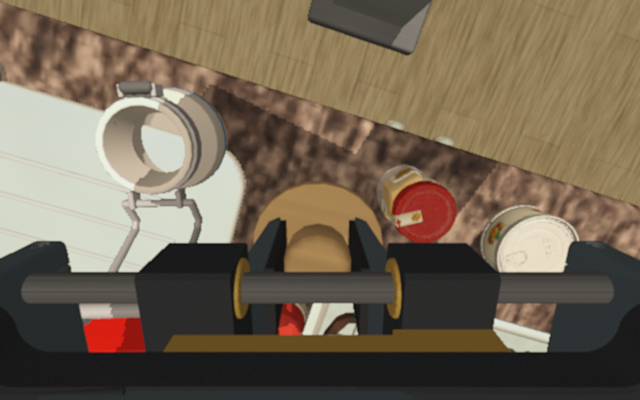

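The wrist view shows the jar's rim centred at about (145,144), the catch at (139,89), the hinge at about (155,202), and the held stopper with its knob near (318,245). I'll zoom in on the rim for a fit.

```bash
python3 - <<'E'
from h import *
im=cv2.imread("pics/w2.png")
c=cv2.resize(im[75:225,80:280],(800,600),interpolation=cv2.INTER_CUBIC)
for i in range(0,800,80): cv2.putText(c,str(80+i//4),(i,10),0,.35,(0,0,255))
for i in range(0,600,80): cv2.putText(c,str(75+i//4),(0,i+10),0,.35,(0,0,255))
cv2.imwrite("pics/w2c.png",c)
E
```

```text
(no output)
```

View pics/w2c.png

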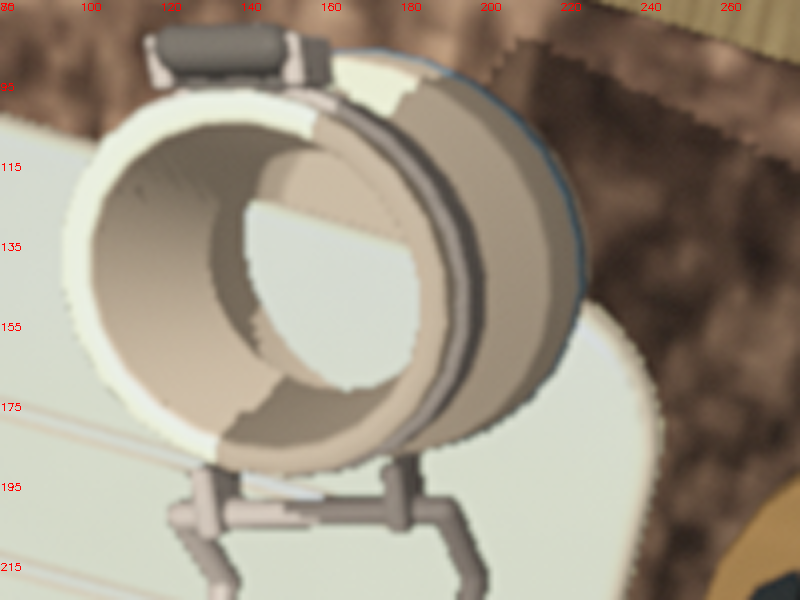

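```bash
python3 - <<'E'
from h import *
from cell import manip
s=dict(np.load("w2.npz"));st=manip.get_state()
P=plane(s,143.3,145.3,.095);print(P,delta(st,[P[0],P[1],.2]))
# flange fit by colour edge along arc
u=s["pixels"].astype(int)
R=[];C=proj(s,st["tool_pos"]+[0,0,-.006])
for a in np.r_[0:360:10]:
    q=[st["tool_pos"][0]+.037*np.cos(np.radians(a)),st["tool_pos"][1]+.037*np.sin(np.radians(a)),st["tool_pos"][2]-.006]
    R.append(proj(s,np.array(q)))
R=np.array(R);print("flange pred bounds",R.min(0),R.max(0))
q=cv2.cvtColor(s["pixels"],cv2.COLOR_RGB2HSV)
m=(q[...,1]>100)&(q[...,2]>110)&(abs(q[...,0].astype(int)-16)<8)
print("row225 cols",np.where(m[225,240:400])[0][[0,-1]]+240,"top row",np.where(m[150:230,319])[0][0]+150, np.interp(225,[0],[0]))
E
```

```text
[ 0.48311959 -0.19536855  0.095     ] [  4.32 -14.15   0.  ]
flange pred bounds [253.00022555 178.42843109] [384.83841219 301.10534727]
row225 cols [256 398] top row 183 0.0
```

```bash
python3 - <<'E'
from h import *
from scipy.optimize import least_squares
s=dict(np.load("w2.npz"));tcp=np.array([.48267,-.04744,.2000])
g=cv2.cvtColor(s["pixels"],cv2.COLOR_RGB2HSV)[...,1].astype(float);v=s["pixels"].astype(float)
z=tcp[2]-.006;pts=[]
for a in np.radians(np.arange(197-75,197+76,5)):  # camera side = tool +x = yaw 197deg
    r=np.arange(.028,.046,.0003)
    uv=np.array([proj(s,np.array([tcp[0]+k*np.cos(a),tcp[1]+k*np.sin(a),z])) for k in r]).astype(np.float32)
    L=cv2.remap(v.astype(np.float32),uv[:,0].copy(),uv[:,1].copy(),1)[:,0]
    d=np.linalg.norm(L[4:]-L[:-4],axis=1);i=d.argmax()
    pts.append((np.degrees(a),r[i+2],d[i]))
P=np.array(pts);print(P.round(4)[:, :].tolist())
a=np.radians(P[:,0]);X=np.c_[P[:,1]*np.cos(a),P[:,1]*np.sin(a)]
o=least_squares(lambda p:np.hypot(X[:,0]-p[0],X[:,1]-p[1])-.037,[0,0],loss="soft_l1",f_scale=.0005)
o2=least_squares(lambda p:np.hypot(X[:,0]-p[0],X[:,1]-p[1])-p[2],[0,0,.037],loss="soft_l1",f_scale=.0005)
print(o.x,o2.x)
E
```

```text
[[122.0, 0.0301, 108.3148], [127.0, 0.0295, 116.462], [132.0, 0.0289, 111.1945], [137.0, 0.0349, 100.0044], [142.0, 0.0346, 90.2625], [147.0, 0.0343, 74.9121], [152.0, 0.034, 72.308], [157.0, 0.0343, 73.8132], [162.0, 0.034, 68.2716], [167.0, 0.034, 67.3985], [172.0, 0.034, 64.362], [177.0, 0.034, 64.6913], [182.0, 0.034, 69.0791], [187.0, 0.034, 69.725], [192.0, 0.0346, 65.8531], [197.0, 0.0343, 63.0517], [202.0, 0.034, 65.1115], [207.0, 0.0346, 62.0042], [212.0, 0.0346, 68.8696], [217.0, 0.0349, 63.3167], [222.0, 0.0349, 69.283], [227.0, 0.0352, 69.2471], [232.0, 0.0352, 71.0427], [237.0, 0.0355, 71.5797], [242.0, 0.0355, 62.3295], [247.0, 0.0355, 64.1437], [252.0, 0.0355, 50.7597], [257.0, 0.0286, 102.7914], [262.0, 0.0304, 100.3327], [267.0, 0.031, 114.8902], [272.0, 0.0316, 111.3442]]
[3.03343486e-03 4.20736093e-05] [-0.00443079 -0.00195415  0.03016837]
```

```bash
python3 - <<'E'
from h import *
from scipy.optimize import least_squares
s=dict(np.load("w2.npz"));tcp=np.array([.48267,-.04744,.2000])
v=s["pixels"].astype(np.float32);z=tcp[2]-.006;uvs=[]
for a in np.radians(np.arange(137,253,5)):
    r=np.arange(.032,.042,.0002)
    uv=np.array([proj(s,np.array([tcp[0]+k*np.cos(a),tcp[1]+k*np.sin(a),z])) for k in r]).astype(np.float32)
    L=cv2.remap(v,uv[:,0].copy(),uv[:,1].copy(),1)[:,0];i=np.linalg.norm(L[4:]-L[:-4],axis=1).argmax();uvs.append(uv[i+2])
def f(p):
    X=np.array([plane(s,*q,p[2])[:2] for q in uvs]);return np.hypot(*(X-p[:2]).T)-.037
o=least_squares(f,[tcp[0],tcp[1],z],loss="soft_l1",f_scale=.0005)
print(o.x-tcp,abs(o.fun).max())
for dz in(-.006,-.010,-.014):
    q=least_squares(lambda p:f([*p,tcp[2]+dz]),tcp[:2],loss="soft_l1",f_scale=.0005);print(dz,q.x-tcp[:2],np.abs(q.fun).mean())
s2=manip=None
from cell import manip
S=manip.snapshot("side");np.savez("s3.npz",**S)
for h,n in((-.006,"flange top"),(-.05,"foot"),(.023,"knob top")): print(n,proj(S,tcp+[0,0,h]))
c=[int(x) for x in proj(S,tcp)]
cv2.imwrite("pics/s3.png",cv2.resize(S["pixels"][c[1]-45:c[1]+45,c[0]-60:c[0]+60,::-1],(800,600),interpolation=cv2.INTER_CUBIC));print("crop origin",c[0]-60,c[1]-45)
E
```

```text
[ 3.46209216e-03  9.66388571e-05 -8.55768249e-03] 0.0003901257715011805
-0.006 [ 2.98828074e-03 -9.50459538e-05] 0.00013617829949048488
-0.01 [0.00372934 0.00019894] 0.00013898997786815012
-0.014 [0.00447631 0.00046038] 0.00019781245094441466
flange top [307.98604072 167.28654079]
foot [308.2726037 180.6866193]
knob top [307.79104124 158.16809703]
crop origin 247 120
```

View pics/s3.png

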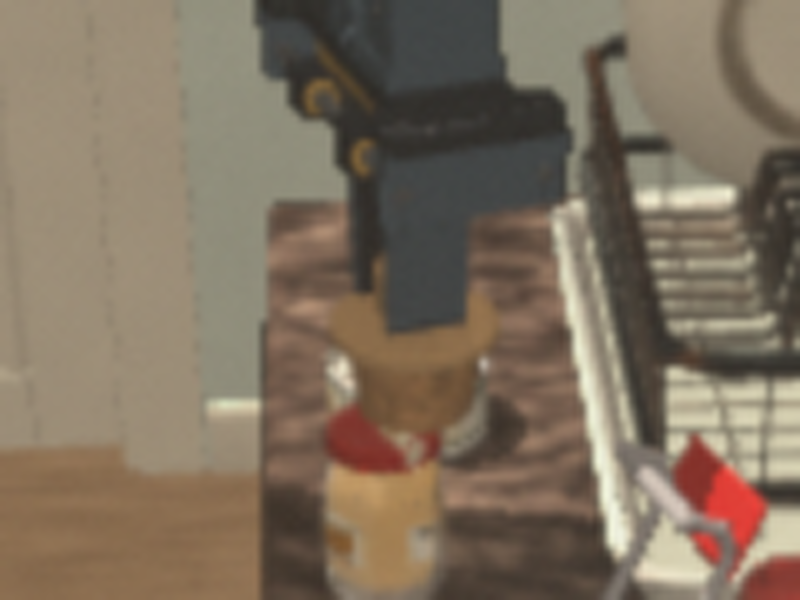

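The side view shows the stopper hanging upright under the fingers, its flange centred at about (308.6,168), 1–3 mm off the TCP in x. I'll go over the jar and part-way into the neck, where clearance is still large.

move_arm(twist=[[0,0,0],[0,0,0],[0,0,0],[0,0,0],[0,0,0],[0,0,0],[0,0,0],[0,0,0],[0,0,0],[0,0,0],[0,0,0],[0,0,0]], linear=[[1.5,-4.7,0],[1.5,-4.7,0],[1.5,-4.7,0],[0,0,0],[0,0,2],[0,0,2],[0,0,1],[0,0,1],[0,0,1],[0,0,0],[0,0,0],[0,0,0]], claw=[3,3,3,3,3,3,3,3,3,3,3,3])

```text
time_s: 7.38
tool_pos: [0.4813, -0.1965, 0.1303]
eef_rot: [-0.466, 3.106, -0.001]
force: [-0.8, 0.4, -0.8]
gripper_width: 0.0326
finger_force: 30.0
```

```bash
python3 - <<'E'
from cell import manip
from h import *
ims=[]
for n in("wrist","top","side"):
    s=manip.snapshot(n);np.savez(n+"4.npz",**s);st=manip.get_state()
    p=proj(s,np.array([.4831,-.1953,.115]));c=[int(x) for x in p];h=(100,75) if n=="wrist" else (40,30)
    ims.append(cv2.resize(s["pixels"][c[1]-h[1]:c[1]+h[1],c[0]-h[0]:c[0]+h[0],::-1],(400,300),interpolation=cv2.INTER_CUBIC));print(n,c[0]-h[0],c[1]-h[1],p)
cv2.imwrite("pics/m4.png",np.vstack([np.hstack(ims[:2]),np.hstack([ims[2],ims[2]*0])]))
print(st["tool_pos"],yaw(st),st["force"],st["gripper_width"])
E
```

```text
wrist 219 164 [319.80079378 239.91547434]
top 310 185 [350.8417244  215.88411637]
side 270 189 [310.83016335 219.74879115]
[ 0.48121225 -0.19646809  0.13019962] (np.float64(17.08), array([ 4.e-04, -2.e-04, -1.e+00])) [ 0.57625481 -0.63569661 -0.77801181] 0.033110844880641324
```

View pics/m4.png

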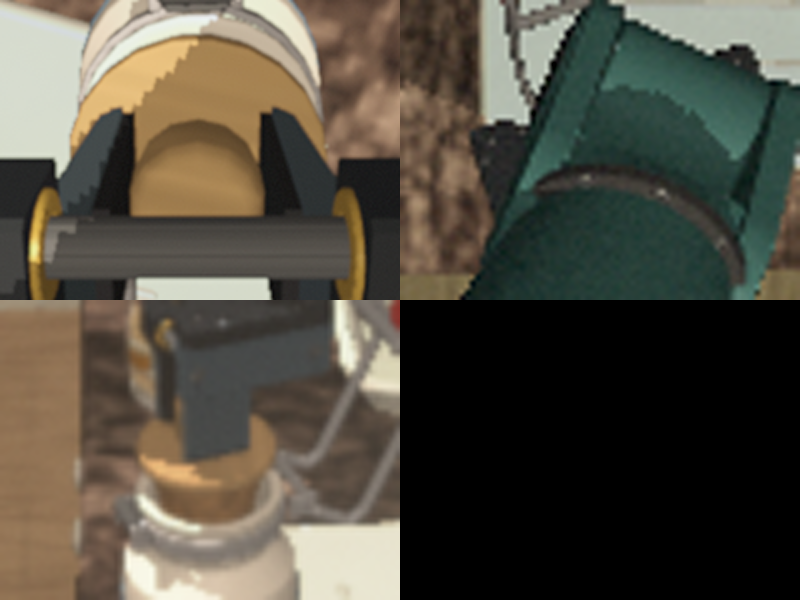

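```bash
python3 - <<'E'
from h import *
from scipy.optimize import least_squares
s=dict(np.load("wrist4.npz"));tcp=np.array([.48121,-.19647,.1302])
v=s["pixels"].astype(np.float32)
def fit(z,R,r0,r1,c,angs):
    uvs=[];rr=[]
    for a in np.radians(angs):
        r=np.arange(r0,r1,.0002)
        uv=np.array([proj(s,np.array([c[0]+k*np.cos(a),c[1]+k*np.sin(a),z])) for k in r]).astype(np.float32)
        L=cv2.remap(v,uv[:,0].copy(),uv[:,1].copy(),1)[:,0];i=np.linalg.norm(L[4:]-L[:-4],axis=1).argmax();uvs.append(uv[i+2]);rr.append(r[i+2])
    X=np.array([plane(s,*q,z)[:2] for q in uvs])
    o=least_squares(lambda p:np.hypot(*(X-p).T)-R,c,loss="soft_l1",f_scale=.0005);print(o.x,np.abs(o.fun).mean(),np.round(rr,4).tolist())
fit(.1242,.037,.031,.041,tcp[:2],np.arange(142,253,6))
fit(.095,.0385,.034,.045,np.array([.4831,-.1955]),np.arange(142,253,6))
E
```

```text
[ 0.48276313 -0.19640283] 0.000959477313855478 [0.0396, 0.0348, 0.0406, 0.035, 0.0348, 0.035, 0.0352, 0.0354, 0.0356, 0.0406, 0.0358, 0.0358, 0.0356, 0.0358, 0.036, 0.036, 0.036, 0.036, 0.0362]
[ 0.48107126 -0.19436918] 0.001859574098339423 [0.0436, 0.04, 0.0404, 0.041, 0.041, 0.0416, 0.0418, 0.0386, 0.0374, 0.0376, 0.0376, 0.0378, 0.0412, 0.0408, 0.041, 0.042, 0.0406, 0.0344, 0.0352]
```

Wrist view: the flange sits inside the rim on both sides, and the fit puts it about 1 mm off in y. I'll trim that and lower slowly.

move_arm(twist=[[0,0,0],[0,0,0],[0,0,0],[0,0,0],[0,0,0],[0,0,0],[0,0,0]], linear=[[0,0.1,0.3],[0,0,0.3],[0,0,0.3],[0,0,0.3],[0,0,0.3],[0,0,0],[0,0,0]], claw=[3,3,3,3,3,3,3])

```text
time_s: 8.4
tool_pos: [0.4808, -0.1954, 0.115]
eef_rot: [-0.467, 3.107, -0.0]
force: [-0.2, -0.6, -0.4]
gripper_width: 0.0328
finger_force: 30.0
```

move_arm(twist=[[0,0,0],[0,0,0],[0,0,0],[0,0,0]], linear=[[0,0,0.2],[0,0,0.2],[0,0,0.1],[0,0,0]], claw=[3,3,3,3])

```text
time_s: 8.9
tool_pos: [0.4808, -0.1954, 0.1098]
eef_rot: [0.467, -3.107, -0.0]
force: [0.2, 0.5, -1.4]
gripper_width: 0.0327
finger_force: 30.0
```

move_arm(twist=[[0,0,0],[0,0,0],[0,0,0]], linear=[[0,0,0.1],[0,0,0.05],[0,0,0]], claw=[3,3,3])

```text
time_s: 9.28
tool_pos: [0.4809, -0.1954, 0.1088]
eef_rot: [-0.467, 3.107, -0.0]
force: [-2.0, 1.4, 5.3]
gripper_width: 0.033
finger_force: 30.0
```

Contact at the expected height (z 0.1088, 5 N up), so it is seated. I'll release and go straight up.

move_arm(twist=[[0,0,0],[0,0,0],[0,0,0],[0,0,0],[0,0,0],[0,0,0],[0,0,0],[0,0,0]], linear=[[0,0,0],[0,0,0],[0,0,0],[0,0,0],[0,0,0],[0,0,-2],[0,0,-4],[0,0,-5]], claw=[6,6,6,6,6,6,6,6])

```text
time_s: 10.28
tool_pos: [0.4802, -0.1952, 0.219]
eef_rot: [0.467, -3.105, -0.001]
force: [0.0, 0.7, 0.8]
gripper_width: 0.0603
finger_force: 0.0
```

move_arm(twist=[[0,0,0],[0,0,0]], linear=[[0,0,0],[0,0,0]], claw=[0,0])

```text
time_s: 10.52
tool_pos: [0.4805, -0.1953, 0.218]
eef_rot: [0.467, -3.107, -0.0]
force: [-0.6, 0.4, -0.3]
gripper_width: 0.0428
finger_force: 0.0
```

```bash
python3 - <<'E'
from cell import manip
from h import *
ims=[]
for n in("wrist","side"):
    s=manip.snapshot(n);np.savez(n+"5.npz",**s);st=manip.get_state()
    p=s["pixels"][:,:,::-1]
    if n=="wrist": ims.append(cv2.resize(p[40:340,120:520],(400,300)))
    else: ims.append(cv2.resize(p[175:265,270:390],(400,300),interpolation=cv2.INTER_CUBIC))
    th=np.radians(17)
    J=np.array([.4831,-.1955,0]);ex=np.array([np.cos(th),np.sin(th),0]);H=J+.05*ex+[0,0,.084]
    for q in(1.9,2.0,2.06,2.12):
        c,k=np.cos(q),np.sin(q);P=H+ex*(-.101*c+.0305*k)+np.array([0,0,.101*k+.0305*c]);print(n,q,P.round(3),proj(s,P).round(1))
cv2.imwrite("pics/m5.png",np.hstack(ims));print(st["tool_pos"],yaw(st),st["gripper_width"],st["joints"].round(2))
m=red(s,335,180,370,215);M=cv2.moments(m,True);print("side red",M['m00'],M['m10']/M['m00'],M['m01']/M['m00'])
E
```

```text
wrist 1.9 [ 0.59  -0.163  0.17 ] [316.9 358.8]
wrist 2.0 [ 0.598 -0.16   0.163] [316.9 361.5]
wrist 2.06 [ 0.602 -0.159  0.159] [316.8 362.4]
wrist 2.12 [ 0.606 -0.158  0.154] [316.8 362.7]
side 1.9 [ 0.59  -0.163  0.17 ] [350.  194.3]
side 2.0 [ 0.598 -0.16   0.163] [352.7 195.8]
side 2.06 [ 0.602 -0.159  0.159] [354.2 196.9]
side 2.12 [ 0.606 -0.158  0.154] [355.7 198. ]
[ 0.48012812 -0.19508014  0.21720562] (np.float64(17.09), array([-1.8e-03,  8.0e-04, -1.0e+00])) 0.03488800589313551 [-0.43  0.09  2.1   0.    0.96 -2.3 ]
side red 149.0 357.3691275167785 198.6241610738255
```

View pics/m5.png

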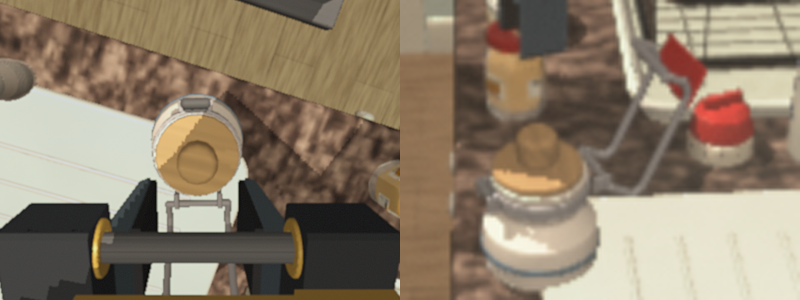

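The stopper is home with its flange flat on the rim (wrist about (197,145) in the crop), and the bail still leans back about 2.05 rad. I'll go over and behind the pad with the fingers closed.

move_arm(twist=[[0,0,0],[0,0,0],[0,0,0],[0,0,0],[0,0,0],[0,0,0],[0,0,0],[0,0,0]], linear=[[-4.4,0,0],[-4.4,0,0],[-4.5,0,0],[-4.5,0,0],[0,0,0],[0,0,3],[0,0,2.4],[0,0,0]], claw=[0,0,0,0,0,0,0,0])

```text
time_s: 11.62
tool_pos: [0.6487, -0.1429, 0.1618]
eef_rot: [0.466, -3.102, -0.003]
force: [0.3, 0.2, 1.1]
gripper_width: 0.0006
finger_force: 0.0
```

```bash
cat >> h.py <<'E'
def jarframe(st):
    th=np.radians(17.1);d=st["tool_pos"]-[.4831,-.1955,0]
    return (d[0]*np.cos(th)+d[1]*np.sin(th)-.05).round(4),(-d[0]*np.sin(th)+d[1]*np.cos(th)).round(4),(d[2]-.084).round(4)
def bail(s): # angle from red pad near bail in the side view: compare to predicted centre
    th=np.radians(17.1);ex=np.array([np.cos(th),np.sin(th),0]);H=np.array([.4831,-.1955,.084])+.05*ex
    return {q:proj(s,H+ex*(-.101*np.cos(q)+.0305*np.sin(q))+np.array([0,0,.101*np.sin(q)+.0305*np.cos(q)])).round(0).tolist() for q in(0,.5,1,1.5,2)}
E
python3 - <<'E'
from cell import manip
from h import *
st=manip.get_state();print(jarframe(st),yaw(st),st["force"],st["gripper_width"])
s=manip.snapshot("side");cv2.imwrite("pics/s6.png",cv2.resize(s["pixels"][145:265,270:430,::-1],(640,480),interpolation=cv2.INTER_CUBIC));print(bail(s))
E
```

```text
(np.float64(0.1237), np.float64(0.0015), np.float64(0.0778)) (np.float64(17.07), array([-0.0048,  0.0012, -1.    ])) [0.30381183 0.1915096  1.08102542] 0.0005921556444862639
{0: [292.0, 224.0], 0.5: [302.0, 208.0], 1: [318.0, 196.0], 1.5: [337.0, 191.0], 2: [353.0, 196.0]}
```

View pics/s6.png

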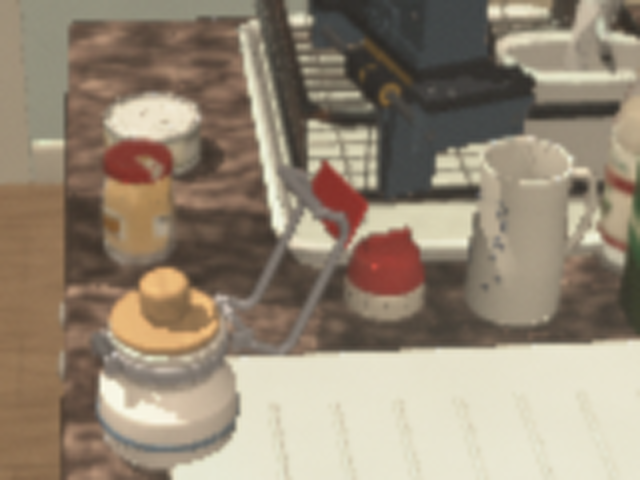

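The side view shows the stopper seated and the closed fingers behind the red pad, which is at crop (338,200). Now I'll swing the bail along its arc.

move_arm(twist=[[0,0,0],[0,0,0],[0,0,0],[0,0,0],[0,0,0],[0,0,0],[0,0,0],[0,0,0],[0,0,0],[0,0,0],[0,0,0],[0,0,0]], linear=[[1.2,0,0],[1.1,0,0],[1.3,0,-0.7],[1.3,0,-0.7],[1.3,0,-0.5],[1.3,0,-0.4],[1.4,0,-0.6],[1.4,0,-0.4],[1.5,0,0],[1.5,0,0.1],[0,0,0],[0,0,0]], claw=[0,0,0,0,0,0,0,0,0,0,0,0])

```text
time_s: 13.18
tool_pos: [0.5239, -0.1822, 0.1964]
eef_rot: [0.466, -3.107, -0.0]
force: [0.7, -0.7, -0.4]
gripper_width: 0.0007
finger_force: 0.0
```

```bash
python3 - <<'E'
from cell import manip
from h import *
st=manip.get_state();print(jarframe(st),st["force"].round(1))
s=manip.snapshot("side");b=bail(s)
m=red(s,280,180,370,235);n,l,a,c=cv2.connectedComponentsWithStats(m)
print(b,[(x[4],y.round(1).tolist()) for x,y in zip(a[1:],c[1:]) if x[4]>15])
E
```

```text
(np.float64(-0.0071), np.float64(0.0007), np.float64(0.1124)) [ 0.7 -0.7 -0.4]
{0: [292.0, 224.0], 0.5: [302.0, 208.0], 1: [318.0, 196.0], 1.5: [337.0, 191.0], 2: [353.0, 196.0]} [(np.int32(129), [307.7, 187.6]), (np.int32(125), [364.6, 210.8])]
```

```bash
cat > padfind.py <<'E'
from cell import manip
from h import *
def look():
    s=manip.snapshot("side");o=np.load("side5.npz")["pixels"]
    f=lambda p:(lambda q:((q[...,0]<8)|(q[...,0]>172))&(q[...,1]>150)&(q[...,2]>50))(cv2.cvtColor(p,cv2.COLOR_RGB2HSV))
    m=(f(s["pixels"])&~cv2.dilate(f(o).astype(np.uint8),np.ones((3,3))).astype(bool)).astype(np.uint8)
    m[:, :270]=0;m[:,380:]=0;m[:160]=0;m[250:]=0
    n,l,a,c=cv2.connectedComponentsWithStats(m)
    print("new red",[(x.tolist(),y.round(1).tolist()) for x,y in zip(a[1:],c[1:]) if x[4]>4])
    st=manip.get_state();print(jarframe(st),st["force"].round(1),bail(s))
    return s
if __name__=="__main__": look()
E
python3 padfind.py
```

```text
new red [([300, 181, 28, 24, 64], [312.5, 188.2])]
(np.float64(-0.0068), np.float64(0.0007), np.float64(0.1124)) [ 1.   0.4 -1. ] {0: [292.0, 224.0], 0.5: [302.0, 208.0], 1: [318.0, 196.0], 1.5: [337.0, 191.0], 2: [353.0, 196.0]}
```

The new red blob (bounding box 300–328 × 181–205) matches a bail angle of about 0.95 rad, so the bail is following. I'll continue down the arc.

move_arm(twist=[[0,0,0],[0,0,0],[0,0,0],[0,0,0],[0,0,0],[0,0,0],[0,0,0],[0,0,0],[0,0,0],[0,0,0]], linear=[[1.5,0,0.4],[1.6,0,0.7],[1.3,0,0.8],[1.3,0,0.8],[0.8,0,0.7],[0.7,0,0.8],[0.6,0,0.9],[0.5,0,0.9],[0,0,0],[0,0,0]], claw=[0,0,0,0,0,0,0,0,0,0])

```text
time_s: 14.52
tool_pos: [0.4447, -0.2066, 0.1365]
eef_rot: [-0.467, 3.107, -0.0]
force: [1.0, -0.3, -0.5]
gripper_width: 0.0006
finger_force: 0.0
```

```bash
python3 padfind.py
```

```text
new red [([286, 213, 20, 14, 130], [295.4, 220.9])]
(np.float64(-0.0899), np.float64(0.0006), np.float64(0.0527)) [0.5 0.1 0.2] {0: [292.0, 224.0], 0.5: [302.0, 208.0], 1: [318.0, 196.0], 1.5: [337.0, 191.0], 2: [353.0, 196.0]}
```

move_arm(twist=[[0,0,0],[0,0,0],[0,0,0],[0,0,0]], linear=[[0.5,0,0.5],[0.4,0,0.5],[0,0,0.2],[0,0,0]], claw=[0,0,0,0])

```text
time_s: 15.08
tool_pos: [0.4354, -0.2091, 0.1241]
eef_rot: [0.466, -3.106, -0.001]
force: [-0.3, 0.8, -0.4]
gripper_width: 0.0005
finger_force: 0.0
```

move_arm(twist=[[0,0,0],[0,0,0],[0,0,0],[0,0,0]], linear=[[0,0,0.2],[0,0,0.2],[0,0,0.1],[0,0,0]], claw=[0,0,0,0])

```text
time_s: 15.58
tool_pos: [0.4359, -0.2091, 0.1193]
eef_rot: [0.467, -3.107, -0.0]
force: [-0.2, 0.1, 0.6]
gripper_width: 0.0005
finger_force: 0.0
```

move_arm(twist=[[0,0,0],[0,0,0],[0,0,0]], linear=[[0,0,0.1],[0,0,0.1],[0,0,0]], claw=[0,0,0])

```text
time_s: 15.95
tool_pos: [0.4358, -0.2092, 0.1174]
eef_rot: [0.467, -3.107, -0.0]
force: [-0.1, -0.0, 0.9]
gripper_width: 0.0002
finger_force: 0.0
```

```bash
python3 padfind.py
```

```text
new red [([308, 182, 5, 4, 12], [309.8, 183.3]), ([284, 219, 20, 14, 113], [294.2, 227.3])]
(np.float64(-0.0992), np.float64(0.0008), np.float64(0.0334)) [ 0.5 -0.1 -0.1] {0: [292.0, 224.0], 0.5: [302.0, 208.0], 1: [318.0, 196.0], 1.5: [337.0, 191.0], 2: [353.0, 196.0]}
```

move_arm(twist=[[0,0,0],[0,0,0],[0,0,0],[0,0,0]], linear=[[0,0,0.1],[0,0,0.1],[0,0,0.1],[0,0,0]], claw=[0,0,0,0])

```text
time_s: 16.5
tool_pos: [0.436, -0.2095, 0.1163]
eef_rot: [0.467, -3.106, -0.0]
force: [-17.4, 4.6, 44.6]
gripper_width: 0.0006
finger_force: 22.2
```

The pad is hard against its stop (about 45 N at z 0.1163), so the catch must be past. I'll retreat up and check.

move_arm(twist=[[0,0,0],[0,0,0],[0,0,0],[0,0,0],[0,0,0],[0,0,0]], linear=[[0,0,-0.5],[0,0,-3],[0,0,-5],[0,0,-5],[0,0,0],[0,0,0]], claw=[0,0,0,0,0,0])

```text
time_s: 17.25
tool_pos: [0.4355, -0.209, 0.2488]
eef_rot: [0.467, -3.106, -0.0]
force: [1.0, 0.2, -0.7]
gripper_width: 0.0005
finger_force: 0.0
```

```bash
python3 - <<'E'
from padfind import *
s=look()
th=np.radians(17.1);ex=np.array([np.cos(th),np.sin(th),0]);ey=np.array([-np.sin(th),np.cos(th),0]);H=np.array([.4831,-.1955,.084])+.05*ex
for q in(0,.06,.12,.2):
    c,k=np.cos(q),np.sin(q);P=[proj(s,H+ex*(-r*c+.033*k)+ey*e+np.array([0,0,r*k+.033*c])) for r in(.083,.119) for e in(-.033,.033)]
    print(q,np.round([np.min(P,0),np.max(P,0)],1).tolist(),np.mean(P,0).round(1))
w=manip.snapshot("wrist")
q=cv2.cvtColor(w["pixels"],cv2.COLOR_RGB2HSV);m=(((q[...,0]<8)|(q[...,0]>172))&(q[...,1]>150)&(q[...,2]>50)).astype(np.uint8)
n,l,a,c=cv2.connectedComponentsWithStats(m);print([(x.tolist(),y.round(1).tolist()) for x,y in zip(a[1:],c[1:]) if x[4]>100])
for q in(0,.06,.12):
    k=np.sin(q);cc=np.cos(q);P=[proj(w,H+ex*(-r*cc+.033*k)+ey*e+np.array([0,0,r*k+.033*cc])) for r in(.083,.119) for e in(-.033,.033)];print(q,np.round([np.min(P,0),np.max(P,0)],1).tolist())
E
```

```text
new red [([300, 181, 12, 5, 32], [305.7, 182.4]), ([283, 216, 21, 17, 215], [293.1, 224.3])]
(np.float64(-0.0997), np.float64(0.0013), np.float64(0.1642)) [ 0.1  0.3 -0.4] {0: [292.0, 224.0], 0.5: [302.0, 208.0], 1: [318.0, 196.0], 1.5: [337.0, 191.0], 2: [353.0, 196.0]}
0 [[282.2, 215.1], [303.0, 231.8]] [292.5 223.4]
0.06 [[282.9, 213.4], [303.7, 229.3]] [293.2 221.3]
0.12 [[283.7, 211.8], [304.6, 226.9]] [294.  219.3]
0.2 [[285.0, 209.6], [305.9, 223.6]] [295.3 216.6]
[([0, 128, 62, 48, 1938], [31.7, 150.9]), ([278, 168, 73, 41, 2730], [314.3, 188.1]), ([505, 254, 52, 18, 659], [531.0, 264.4])]
0 [[279.9, 168.7], [353.0, 206.9]]
0.06 [[279.1, 172.6], [353.8, 210.7]]
0.12 [[278.4, 177.1], [354.6, 214.8]]
```

Both cameras match a shut bail: the wrist bounding box spans rows 168–209 and the side box rows 216–233, as predicted for 0 rad. The arm is clear, so I'm handing in.

```bash
python3 -c "
from cell import manip
print(manip.finish_job())"
```

```text
the job is handed in; nothing more can be done
None
```

The stopper is fully home in the jar's neck, the bail is shut and held by its catch, the arm is clear and the job was handed in at about 17 s; the judge's result was not shown.

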